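# Hang the keyhole shelf and stack the seal tins on it

### The arm

A 6-joint arm with a two-finger parallel gripper is mounted at the origin on a cart in front of the work surface, level with it; the furniture and walls round the work are solid. World frame = base frame: x ahead of the robot, y to its left, z up, the work surface at z = 0. Lengths are in mm, angles in rad, forces in N, time in s.
With the tool pointing down it reaches from about 275 to 825 mm from the base axis. Payload 4.9 kg.
Tool frame: the origin (TCP) lies midway between the tips of the shut fingers; the grasp point (between the pads) lies grip_depth behind it (grip_depth is the distance from the TCP to the grasp point, in mm); z points along the fingers, y is the line along which they close (so a half turn about z gives the same grasp; the last joint's range is limited). The gripper opens to 85 mm and grips with 20 to 120 N. Pads are 22 mm wide; open, the fingers measure 114 mm over their backs; the gripper's body (76 mm by 85 mm) begins 54 mm behind the grasp point. The pads swing forward as they close: fully open they stand 13 mm farther back than shut.
Start: joints at [1.112, 0.326, -0.193, 1.052, 0, 1.437], TCP at [175.51, 521.263, 231.281] pointing down, gripper open.
Joint ranges: [-2.65, 2.65], [-0.97, 1.79], [-1.3, 1.35], [-1.93, 2.1], [-1.47, 1.37], [-3.14, 3.14]. Speed limits (rad/s): [2.57, 2.57, 3.14, 3.14, 3.14, 3.14].

### API

Orientations are given as a 3x3 rotation matrix whose columns are the frame's x, y, z axes.
In Python, from plant import * gives the robot as it stands.
- The arm moves only by the tool servo_tool, never from a script. Its argument "moves" is text: rows parted by semicolons, each of 5 numbers parted by spaces: the shift along the tool's x, y, z in cm, then the turn about the tool's z in rad, then the closure, from 0 (fully open) to 1 (shut). A call has 1 to 12 rows; each row is the pose to reach, as a shift and turn from the pose commanded when the call began, along the tool's axes at that moment; what a row does not reach only later rows make up. A row lasts 1/8 s, in which the tool goes at most 62.5 mm and 10.7 degrees, less where a joint would pass 70% of its speed; a pose out of reach is approached as far as the arm can. A call with a gripper value outside its range is refused whole. The fingers move at their own pace and stop on an object; the grip force is fixed at half the most. Time passes only in rows, so rows that repeat a pose let the fingers close. It gives the time, the measured TCP pose, the force, the opening and the grip force at its end, in the units of the state.
- sense(): the state, without advancing time (a new reading comes with each control period).
- camera(name): name is "scene" or "top"; returns the picture (480x640x3 uint8, blue, green, red); there is no depth.
- camera_params(name): a dict with "mtx" (3x3 intrinsics, pixels), "k1" (the pictures are not rectified: a ray, as slopes to the right and down, at radius r is drawn at 1 + k1 r^2 times it, then the intrinsics apply), "origin" and "orientation" of the camera in the world. Camera axes: x right, y down, z forward; pixel columns grow to the right and rows downward; lengths in mm; the calibration is good to about 2 mm. A picture is of the moment at which its call begins. camera_params takes no time and is no camera call.
- job_done(): hands the job in; it is judged then, once.
Trained networks look in the newest picture that a camera, given by its name, has taken for a name from the list of things; names that differ only in an ending like _2 or _b are one class to them, and where a whole thing is asked for, a point or a joint stands for the part that bears it (a point fixed in the world has none). Each returns a list of dicts, best first, with "confidence" (0 to 1); they miss things now and then, are a little off and sometimes report something else, mostly with a low value. They report only what shows in the picture. A call takes as long as a camera call.
- search_frame(name, camera): "pixel" ([column, row] in pixels, amid what is visible of it).
The state is a dict: "time": time; "joint_positions": joint angles; "joint_vel": joint speeds; "effort": joint torques, N m; "position": TCP position; "orientation": TCP orientation; "ft_force": force on the tool from outside, world axes, zero at the start; "moment": the same for the moment, N m; "finger_gap": opening from 0.0 (shut) to 1.0 (fully open); "finger_force": force on a finger pad.
Only numpy, scipy, OpenCV 4.12 (cv2) and the standard library are available. Lean on these libraries where they do the work, as an engineer would, in place of code of your own. Each camera call takes 0.05 s, during which the arm holds its last target. There are 200 camera calls.

### The job

Hang the small bare-metal shelf on the grey stand: pass both keyholes over the two screw heads and let it down until the screws sit at the top of the narrow slots, then let go of it. Then stack the two round white tins squarely, one on the other, lids up, in the middle of the hung shelf. Leave the roll of tape, the dish, the beaker and the bottle where they are.

Things in the scene. Friction and masses are not known exactly. Their poses are not given: they have to be found in the camera images.
- shelf: Loose bare-metal shelf, standing on its feet, 0.25 kg. Origin: bottom centre of the back face of its upright plate; z up, the board juts to its own -x. In mm: plate x -5..0, y +-42, z 0..92. Board x -111..-5, y +-42, top at z 44, 4 thick, no rim. Side cheeks (feet) under it: x -66..-4, z 0..41. Mass centre at about x -30.
- tab (a point): Centre of the top face of the shelf's thick grip tab, the place to lift it by (shelf frame -5, 0, 114 mm). Tab: 10 mm thick (x -10..0), 44 mm wide (y +-22), z 90..114 mm. Grip it from above across its thickness; fingertips lower than 90 mm in the shelf frame would meet the stand's board when it is hung.
- slot_tops (a point): On the shelf, midway between the two slots, at the height of their closed upper ends, middle of the plate's thickness (shelf frame -2.5, 0, 82 mm). Keyholes through the plate: round holes 23 mm in diameter centred at y +-24, z 61 mm; from each an 11 mm wide slot runs straight up to z 82. When seated it lies 3.5 mm above point screws.
- shelf_mid (a point): Where the stack goes: middle of the shelf board in its width, on its top face (shelf frame -58, 0, 44 mm).
- stand: Fixed grey steel stand with two screws. Origin: on the worktop below the centre of its board's front face; x points into the board, z up. Board 120 mm wide, 10 thick, 147.5 high, foot behind it. The hung shelf has the same yaw as the stand, its underside 60 mm above the worktop, its plate's lower edge leaning on the board; it dips forward by up to about 0.04 rad.
- screws (a point): Midway between the two screws, at the height of their axes, halfway along the bare shanks (stand frame -4, 0, 138.5 mm). Screws stick out to the stand's -x at y +-24 mm: shank 7 mm diameter, 8 mm long (x -8..0), then a round head 16 mm diameter, 5 mm thick (x -13..-8). The 5 mm plate has 3 mm play between board and heads.
- tin_a: Closed round white tin, 60 mm diameter, 22 mm high, 0.08 kg nominal, lid does not come off. Origin: centre of its underside. The two tins are alike and may be stacked in either order.
- tin_b: The other such tin, the same size. Origin: centre of its underside.
- tape_roll: Bystander: roll of tape lying flat, 72 mm diameter, 19 mm high. Origin: centre of its underside.
- petri_dish: Bystander: closed clear dish, 71 mm diameter, 14 mm high. Origin: centre of its underside.
- beaker: Bystander: glass beaker, 58 x 64 mm, 70 mm high. Origin: centre of its underside.
- acid_bottle: Bystander: white bottle with a blue cap, 60 mm diameter, 125 mm high. Origin: centre of its underside.

How it is judged:
By the outcome, as a careful person would: the job done as asked, in the order asked, and still so for the second after the job is handed in, with the robot touching nothing.
It also fails if it takes over 67 s, if anything falls off the work surface, if the arm or the gripper's body presses on something with over 40 N, if the wrist force passes 120 N, or if a joint passes its speed limit or range.

## Working session

There is one attempt and no reset: what is moved stays moved. The work goes in short steps, Python scripts to look and compute and a tool call to move; the robot and the scene stay as the last step left them, time stands still between calls to the robot, and variables do not carry over. Pictures are saved under pics/ and viewed, at most 10 in all, crops included, and the job is handed in when it is done.

Besides the shell and the picture viewer there is one more tool, called after "Emit:" by a JSON object that holds its "method" and its "body", one argument or row to a line. servo_tool: Moves the arm, as the interface text tells. Its arguments: {"type":"object","properties":{"moves":{"type":"string"}},"required":["moves"]}

```bash
mkdir -p pics; ls; cat > h.py <<'E'
from plant import *
import numpy as np, cv2
def ray(cam,px):
    p=camera_params(cam);K=np.array(p["mtx"]);d=cv2.undistortPoints(np.array([[px]],float),K,np.array([p["k1"],0,0,0.]))[0,0]
    # model: distorted = u*(1+k1 r^2): same as OpenCV
    R=np.array(p["orientation"]);v=R@np.array([d[0],d[1],1]);return np.array(p["origin"],float),v/np.linalg.norm(v)
def atz(cam,px,z):
    o,v=ray(cam,px);return o+v*(z-o[2])/v[2]
def tri(a,b):
    (o1,v1),(o2,v2)=a,b
    A=np.stack([v1,-v2],1);s=np.linalg.lstsq(A,o2-o1,rcond=None)[0]
    p,q=o1+s[0]*v1,o2+s[1]*v2;return (p+q)/2,np.linalg.norm(p-q)
def proj(cam,P):
    p=camera_params(cam);K=np.array(p["mtx"]);R=np.array(p["orientation"])
    c=(np.atleast_2d(P)-np.array(p["origin"]))@R
    return cv2.projectPoints(c.reshape(-1,1,3).astype(float),np.zeros(3),np.zeros(3),K,np.array([p["k1"],0,0,0.]))[0][:,0]
E
python3 - <<'E'
from h import *
np.set_printoptions(precision=3,suppress=True)
for c in("scene","top"):
    cv2.imwrite(f"pics/{c}0.png",camera(c)); p=camera_params(c);print(c,p)
    for n in["tab","slot_tops","shelf_mid","screws","shelf","stand","tin_a","tape_roll","petri_dish","beaker","acid_bottle"]:
        print(n,[(np.round(d["pixel"],1).tolist(),round(d["confidence"],2)) for d in search_frame(n,c)])
s=sense();print(s)
E
```

```text
pics
scene {'mtx': array([[465.868,   0.   , 315.406],
       [  0.   , 465.868, 232.799],
       [  0.   ,   0.   ,   1.   ]]), 'k1': 0.035636822527980457, 'origin': array([ 127.692, -344.585,  814.122]), 'orientation': array([[ 0.563, -0.643,  0.52 ],
       [-0.827, -0.434,  0.358],
       [-0.005, -0.632, -0.775]])}
tab []
slot_tops [([256.1, 262.8], 0.76)]
shelf_mid [([253.8, 263.3], 0.7)]
screws [([337.9, 207.2], 0.8)]
shelf [([255.7, 262.7], 0.78), ([382.4, 268.8], 0.57)]
stand [([341.9, 206.1], 0.77)]
tin_a [([318.9, 303.9], 0.83), ([296.0, 354.5], 0.62)]
tape_roll [([383.1, 268.0], 0.85), ([255.7, 264.3], 0.26)]
petri_dish []
beaker [([292.3, 172.8], 0.66)]
acid_bottle [([413.8, 226.5], 0.62)]
top {'mtx': array([[549.87 ,   0.   , 315.507],
       [  0.   , 549.87 , 237.124],
       [  0.   ,   0.   ,   1.   ]]), 'k1': -0.03058970154298169, 'origin': array([ 378.281,   -3.757, 1080.751]), 'orientation': array([[ 0.026, -0.981,  0.194],
       [-1.   , -0.028, -0.003],
       [ 0.008, -0.194, -0.981]])}
tab [([269.5, 278.2], 0.8)]
slot_tops [([268.5, 272.3], 0.68), ([314.2, 1
[... 217 characters left out ...]
 203.6], 0.85)]
petri_dish [([238.6, 227.4], 0.88), ([398.3, 151.6], 0.45)]
beaker [([240.1, 144.7], 0.86), ([265.1, 273.1], 0.36)]
acid_bottle [([395.6, 147.9], 0.9)]
{'time': 1.2, 'joint_positions': array([ 1.112,  0.326, -0.193,  1.052,  0.   ,  1.437]), 'joint_vel': array([0.   , 0.001, 0.001, 0.001, 0.001, 0.001]), 'effort': array([ -0.001, -44.333,  26.276,   0.001,  -0.   ,   0.   ]), 'position': array([175.514, 521.25 , 231.273]), 'orientation': array([[-0.948,  0.319, -0.   ],
       [ 0.319,  0.948, -0.   ],
       [ 0.   , -0.   , -1.   ]]), 'ft_force': array([ 0.796,  0.068, -0.5  ]), 'moment': array([-0.06 , -0.005, -0.014]), 'finger_force': 0.0, 'finger_gap': 0.997043404987649}
```

```bash
python3 - <<'E'
import cv2
a=cv2.imread("pics/top0.png")[120:360,200:440];b=cv2.imread("pics/scene0.png")[130:390,200:460]
cv2.imwrite("pics/t1.png",cv2.resize(a,(600,600),interpolation=2));cv2.imwrite("pics/s1.png",cv2.resize(b,(598,598),interpolation=2))
E
```

```text
(no output)
```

View pics/t1.png

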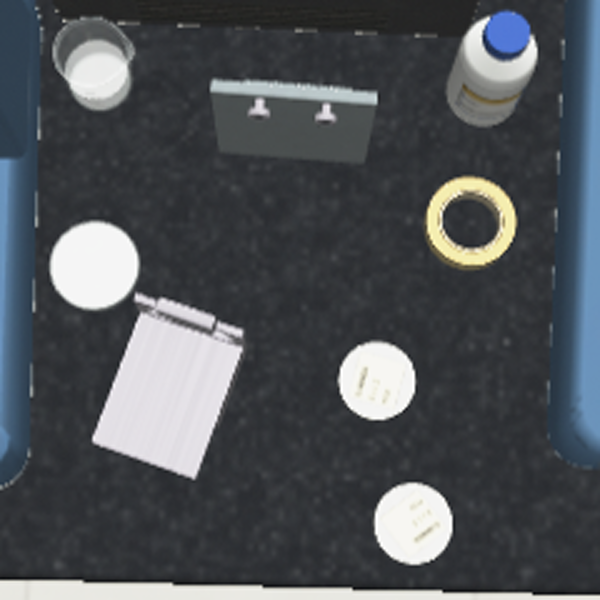

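View pics/s1.png

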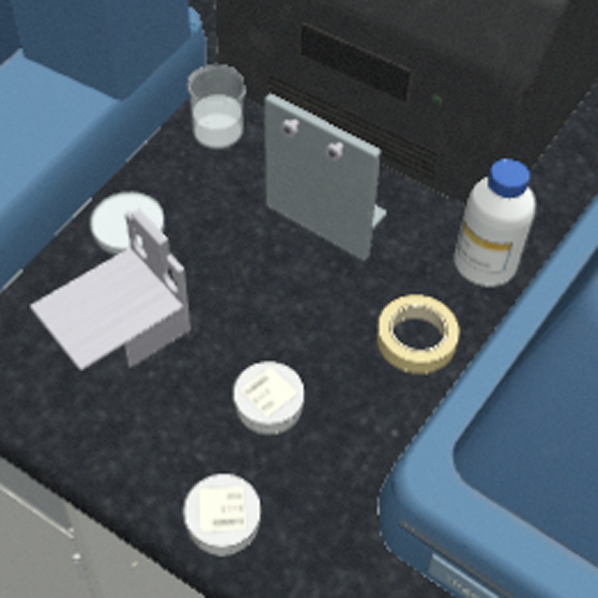

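```bash
cat >> h.py <<'E'
from scipy.optimize import least_squares
def T(p,P): # p=x,y,yaw,z
    c,s=np.cos(p[2]),np.sin(p[2]);P=np.atleast_2d(np.array(P,float))
    return np.c_[p[0]+c*P[:,0]-s*P[:,1],p[1]+s*P[:,0]+c*P[:,1],p[3]+P[:,2]]
def fit(obs,p0,fixz=None):
    def f(p):
        q=np.r_[p[:3],p[3] if fixz is None else fixz]
        return np.concatenate([(proj(c,T(q,[P]))[0]-np.array(u)) for c,P,u in obs])
    r=least_squares(f,p0 if fixz is None else p0[:3],x_scale=[10,10,.1,10][:4 if fixz is None else 3],loss='soft_l1');return r.x,r.fun.reshape(-1,2)
def wire(img,cam,p,boxes,col=(0,255,0),s=5,off=(0,0)):
    for b in boxes:
        C=np.array([[x,y,z] for x in b[0] for y in b[1] for z in b[2]],float);u=(proj(cam,T(p,C))-off+.5)*s-.5
        for i in range(8):
            for j in range(i):
                if bin(i^j).count('1')==1: cv2.line(img,tuple(np.int32(u[i].round()).tolist()),tuple(np.int32(u[j].round()).tolist()),col,1,cv2.LINE_AA)
SH=[((-5,0),(-42,42),(0,92)),((-111,-5),(-42,42),(40,44)),((-10,0),(-22,22),(90,114))]
ST=[((0,10),(-60,60),(0,147.5))]
E
cat > f1.py <<'E'
from h import *
np.set_printoptions(precision=2,suppress=True)
t=lambda x,y:("top",((x+.5)/2.5-.5+200,(y+.5)/2.5-.5+120))
s=lambda x,y:("scene",((x+.5)/2.3-.5+200,(y+.5)/2.3-.5+130))
def O(l): return [(c[0],P,c[1]) for c,P in l]
sh=O([(t(93,441),(-111,42,44)),(t(196,478),(-111,-42,44)),(t(243,347),(-5,-42,44)),
 (s(32,305),(-111,42,44)),(s(82,367),(-111,-42,44)),(s(183,305),(-5,-42,44)),(s(127,210),(-10,22,114))])
st=O([(t(212,92),(0,60,147.5)),(t(376,104),(0,-60,147.5)),(t(218,150),(0,60,0)),(t(364,163),(0,-60,0)),
 (s(265,97),(0,60,147.5)),(s(378,152),(0,-60,147.5)),(s(366,256),(0,-60,0)),(s(266,208),(0,60,0))])
for nm,o,p0 in(("sh",sh,[480,90,-.3,0]),("st",st,[600,0,0,0])):
    p,r=fit(o,p0);print(nm,p,"\n",r.round(1).tolist());p3,r=fit(o,p0,0);print(p3)
    np.save(nm+".npy",p3)
# tins: lid centre
for a,b in(((378,381),(269,390)),((413,523),(222,508))):
    c1,u=t(*a);c2,v=s(*b);print("tin",tri(ray(c1,u),ray(c2,v)),atz(c1,u,22),atz(c2,v,22))
for a,b in(((260,110),(291,128)),((325,115),(335,151))):
    c1,u=t(*a);c2,v=s(*b);print("screwhead",tri(ray(c1,u),ray(c2,v)))
top=cv2.imread("pics/top0.png");sc=cv2.imread("pics/scene0.png")
W=[]
for c,im,(x,y) in(("top",top,(230,220)),("scene",sc,(210,215)),("top",top,(275,140)),("scene",sc,(305,160))):
    k=cv2.resize(im[y:y+75,x:x+80],None,fx=5,fy=4*1.25,interpolation=2)
    wire(k,c,np.r_[np.load("sh.npy"),0],SH,off=(x,y));wire(k,c,np.r_[np.load("st.npy"),0],ST,(0,0,255),off=(x,y));W.append(k[:300*5//4])
g=np.vstack([np.hstack(W[:2]),np.hstack(W[2:])]);cv2.imwrite("pics/w1.png",cv2.resize(g,(800,600*750//g.shape[0]*g.shape[0]//750)))
E
python3 f1.py
```

```text
sh [558.19  66.85  -0.3    0.87] 
 [[-0.9, 0.6], [0.1, 0.3], [-0.2, -0.3], [-0.5, -0.3], [0.0, 0.3], [0.6, -0.7], [1.7, 0.7]]
[558.41  67.07  -0.3 ]
st [704.69  -5.    -0.04   2.12] 
 [[-1.2, -0.2], [0.6, -0.6], [-0.0, 1.0], [0.3, -0.3], [-0.1, -0.3], [-0.1, 0.8], [0.1, 1.8], [-0.1, -1.6]]
[705.56  -4.72  -0.04]
tin (array([519.54, -76.53,  25.62]), np.float64(0.4664607144187086)) [520.21 -76.94  22.  ] [521.15 -75.16  22.  ]
tin (array([ 411.76, -104.93,   22.05]), np.float64(0.7526728913452562)) [ 412.05 -105.18   22.  ] [ 411.47 -104.69   22.  ]
screwhead (array([697.44,  19.24, 138.13]), np.float64(1.9687774218681167))
screwhead (array([695.37, -27.69, 137.79]), np.float64(1.4281332525861925))
```

View pics/w1.png

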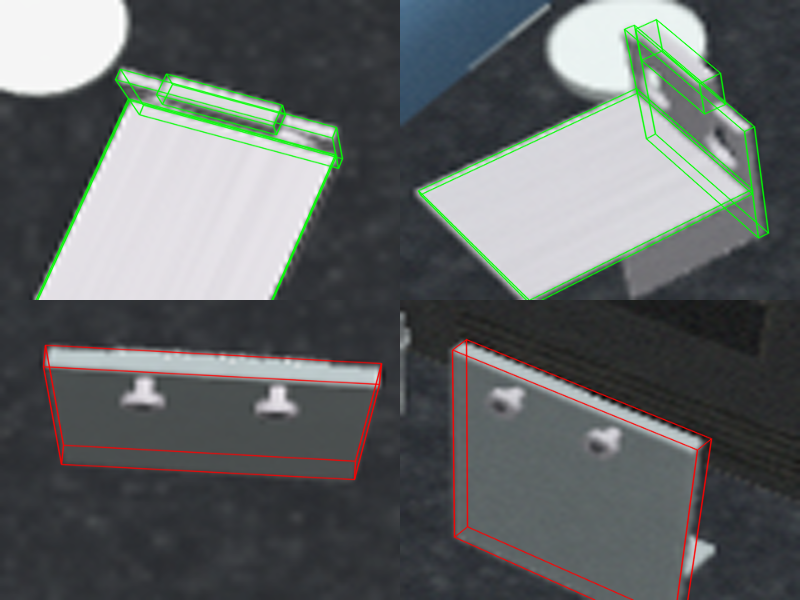

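```bash
cat >> h.py <<'E'
def go(x,y,z,yaw): # yaw: angle of tool y in world
    s=sense();R=np.array(s["orientation"]);d=R.T@(np.array([x,y,z])-s["position"])/10
    a=np.arctan2(R[1,1],R[0,1]);t=(a-yaw+np.pi/2)%np.pi-np.pi/2
    print("t",round(s["time"],2),"pos",s["position"].round(1),"yaw",round(a,4),"F",s["ft_force"].round(1),"gap",round(s["finger_gap"],3),"ff",s["finger_force"],"| shift",d.round(3),"turn",round(t,4))
E
python3 - <<'E'
from h import *
import plant;print([n for n in dir(plant) if n[0]!='_'],getattr(plant,'grip_depth',None))
print(T(np.r_[np.load("sh.npy"),0],[[-5,0,114]]))
x,y,z=T(np.r_[np.load("sh.npy"),0],[[-5,0,114]])[0];go(x,y,180,-.30);print(np.load("sh.npy"),np.load("st.npy"))
E
```

```text
['MotionError', 'camera', 'camera_params', 'grip_depth', 'job_done', 'search_frame', 'sense'] 18.700000000000003
[[553.63364729  68.55590264 114.        ]]
t 1.2 pos [175.5 521.2 231.3] yaw 1.246 F [ 0.8  0.1 -0.5] gap 0.997 ff 0.0 | shift [-50.282 -30.834   5.127] turn 1.546
[ 5.58408076e+02  6.70710349e+01 -3.01521653e-01] [ 7.05557046e+02 -4.71872443e+00 -4.05536765e-02]
```

Emit:
{"method": "servo_tool", "body": {
  "moves": "-4.2 -2.6 0 0.129 0; -8.4 -5.1 0 0.258 0; -12.6 -7.7 0 0.386 0; -16.8 -10.3 0 0.515 0; -21 -12.8 0 0.644 0; -25.1 -15.4 0.5 0.773 0.2; -29.3 -18 1.5 0.902 0.2; -33.5 -20.6 2.5 1.03 0.3; -37.7 -23.1 3.5 1.16 0.3; -41.9 -25.7 4.5 1.29 0.3; -46.1 -28.3 5.1 1.417 0.3; -50.28 -30.83 5.13 1.546 0.3"
}}

```text
time: 2.7
position: [554.3, 67.2, 179.5]
orientation: [[0.3, 0.954, -0.001], [0.954, -0.3, 0.0], [-0.0, -0.001, -1.0]]
ft_force: [0.4, -0.0, -0.3]
finger_gap: 0.7
finger_force: 0.0
```

Emit:
{"method": "servo_tool", "body": {
  "moves": "0 0 0 0 0.3; 0 0 0 0 0.3"
}}

```text
time: 2.95
position: [553.1, 68.7, 179.7]
orientation: [[0.295, 0.955, -0.001], [0.955, -0.295, 0.0], [0.0, -0.001, -1.0]]
ft_force: [-1.6, -0.2, 0.1]
finger_gap: 0.704
finger_force: 0.0
```

```bash
python3 - <<'E'
from h import *
go(553.6,68.5,93,-.30); print(sense()["joint_positions"].round(2))
a=camera("top")[200:340,220:360];b=camera("scene")[150:290,190:330]
cv2.imwrite("pics/g1.png",cv2.resize(np.hstack([a,b]),(800,400),interpolation=2))
E
```

```text
t 2.95 pos [553.1  68.7 179.7] yaw -0.2997 F [-1.6 -0.2  0.1] gap 0.704 ff 0.0 | shift [-6.000e-03  6.700e-02  8.669e+00] turn 0.0003
[-0.01  0.38 -0.25  0.94  0.    1.86]
```

View pics/g1.png

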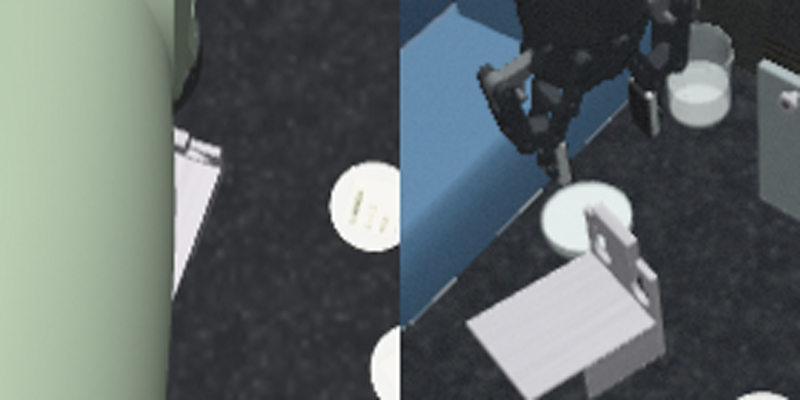

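Emit:
{"method": "servo_tool", "body": {
  "moves": "0 0 2.5 0 0.3; 0 0 5 0 0.4; 0 0 7 0 0.5; 0 0 8.3 0 0.6; 0 0 8.65 0 0.6; 0 0 8.65 0 0.6; 0 0 8.65 0 1; 0 0 8.65 0 1; 0 0 8.65 0 1; 0 0 8.65 0 1; 0 0 8.65 0 1; 0 0 8.65 0 1"
}}

```text
time: 4.55
position: [554.3, 68.6, 94.4]
orientation: [[0.296, 0.955, 0.002], [0.955, -0.296, 0.0], [0.001, 0.001, -1.0]]
ft_force: [-1.1, 0.5, 5.4]
finger_gap: 0.099
finger_force: 60.0
```

Emit:
{"method": "servo_tool", "body": {
  "moves": "0 0 -0.5 0 1; 0 0 -1.5 0 1; 0 0 -3 0 1; 0 0 -5 0 1; 0 0 -7 0 1; 0 0 -8.8 0 1; 0 0 -8.8 0 1; 0 0 -8.8 0 1"
}}

```text
time: 5.55
position: [553.3, 68.6, 181.2]
orientation: [[0.296, 0.955, -0.0], [0.955, -0.296, -0.0], [-0.0, -0.0, -1.0]]
ft_force: [0.4, -0.4, -2.2]
finger_gap: 0.102
finger_force: 58.8
```

```bash
python3 - <<'E'
from h import *
# target: shelf pose st yaw, back face at stand x=-40, z=77.5 ; tool at tab (-5) 
p=np.load("st.npy");q=T(np.r_[p,0],[[-45,0,0]])[0]
go(q[0],q[1],93+78,p[2])
b=camera("scene")
cv2.imwrite("pics/g2.png",cv2.resize(b[110:290,190:390],(800,600)if 0 else (660,594),interpolation=2))
E
```

```text
t 5.55 pos [553.3  68.6 181.2] yaw -0.3 F [ 0.4 -0.4 -2.2] gap 0.102 ff 58.821154832839966 | shift [-3.661 12.361  1.019] turn -0.2595
```

View pics/g2.png

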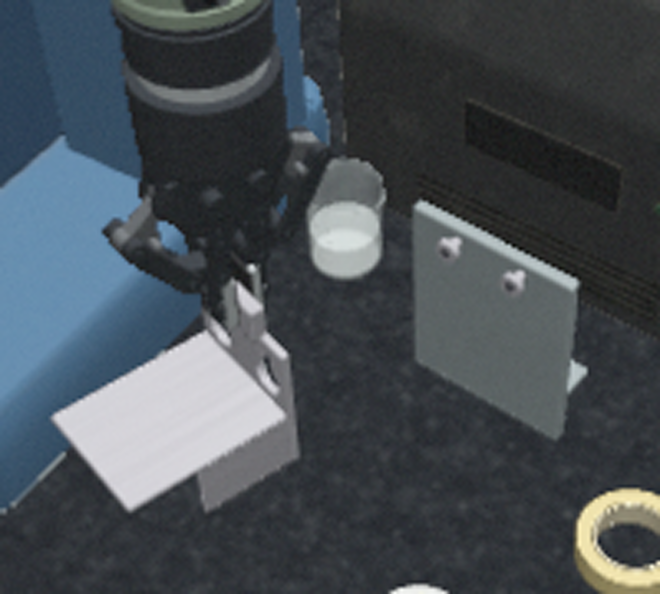

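Emit:
{"method": "servo_tool", "body": {
  "moves": "-0.5 1.6 0.1 -0.033 1; -0.9 3.1 0.2 -0.065 1; -1.4 4.6 0.4 -0.1 1; -1.8 6.2 0.5 -0.13 1; -2.3 7.7 0.6 -0.163 1; -2.7 9.3 0.7 -0.195 1; -3.2 10.8 0.8 -0.228 1; -3.66 12.36 0.9 -0.26 1; -3.66 12.36 0.9 -0.26 1; -3.66 12.36 0.9 -0.26 1; -3.66 12.36 0.9 -0.26 1; -3.66 12.36 0.9 -0.26 1"
}}

```text
time: 7.1
position: [660.6, -2.5, 172.6]
orientation: [[0.04, 0.999, -0.0], [0.999, -0.04, 0.0], [0.0, -0.0, -1.0]]
ft_force: [-0.4, 0.3, -3.2]
finger_gap: 0.099
finger_force: 58.9
```

```bash
python3 - <<'E'
from h import *
p=np.load("st.npy");q=T(np.r_[p,0],[[-45,0,0]])[0];go(q[0],q[1],172,p[2])
b=camera("scene");cv2.imwrite("pics/sc2.png",b);t=camera("top");cv2.imwrite("pics/tp2.png",t)
k=cv2.resize(b[160:280,270:390],None,fx=5,fy=5,interpolation=2)
wire(k,"scene",np.r_[q[0]+5*np.cos(p[2]),q[1]+5*np.sin(p[2]),p[2],sense()["position"][2]-94.4],SH,off=(270,160))
cv2.imwrite("pics/g3.png",k)
E
```

```text
t 7.1 pos [660.6  -2.5 172.6] yaw -0.0397 F [-0.4  0.3 -3.2] gap 0.099 ff 58.86137902736664 | shift [-0.04   0.003  0.064] turn 0.0009
```

View pics/g3.png

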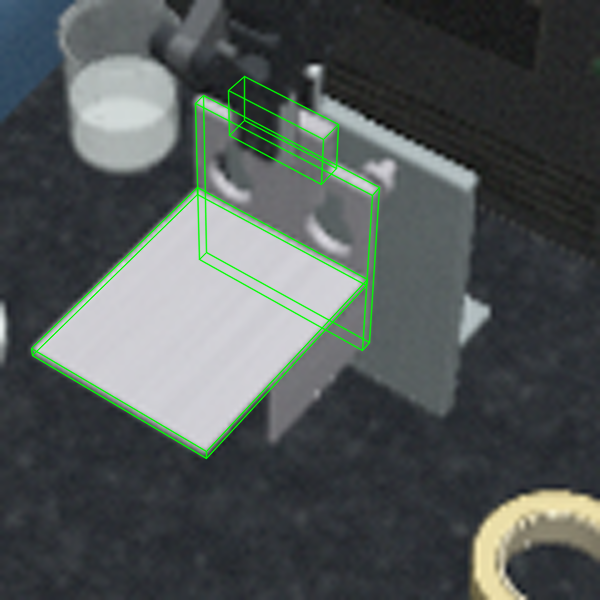

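```bash
python3 - <<'E'
from h import *
p=np.r_[np.load("st.npy"),0]
H=T(p,[[-13,24,138.5],[-13,-24,138.5],[-13,24,146.5],[-13,24,130.5],[-13,-24,146.5],[-13,-24,130.5]])
rows=[]
for c,f in(("top","pics/top0.png"),("scene","pics/scene0.png")):
    im=cv2.imread(f);u=proj(c,H);print(c,u.round(1).tolist())
    for k in(0,1):
        x,y=np.int32(u[k])-16;z=cv2.resize(im[y:y+32,x:x+32],None,fx=12,fy=12,interpolation=cv2.INTER_CUBIC)
        C=np.array([[-13,[24,-24][k]+8*np.cos(a),138.5+8*np.sin(a)] for a in np.linspace(0,6.283,40)])
        v=((proj(c,T(p,C))-(x,y)+.5)*12-.5).astype(np.int32);cv2.polylines(z,[v],True,(0,0,255),1,cv2.LINE_AA);rows.append(z[:300])
cv2.imwrite("pics/sc.png",np.vstack([np.hstack(rows[:2]),np.hstack(rows[2:])]))
E
```

```text
top [[302.9, 166.1], [329.7, 167.9], [302.9, 164.7], [303.0, 167.5], [329.8, 166.4], [329.5, 169.3]]
scene [[325.4, 186.1], [344.9, 196.2], [325.5, 183.3], [325.4, 188.9], [345.1, 193.5], [344.8, 199.0]]
```

View pics/sc.png

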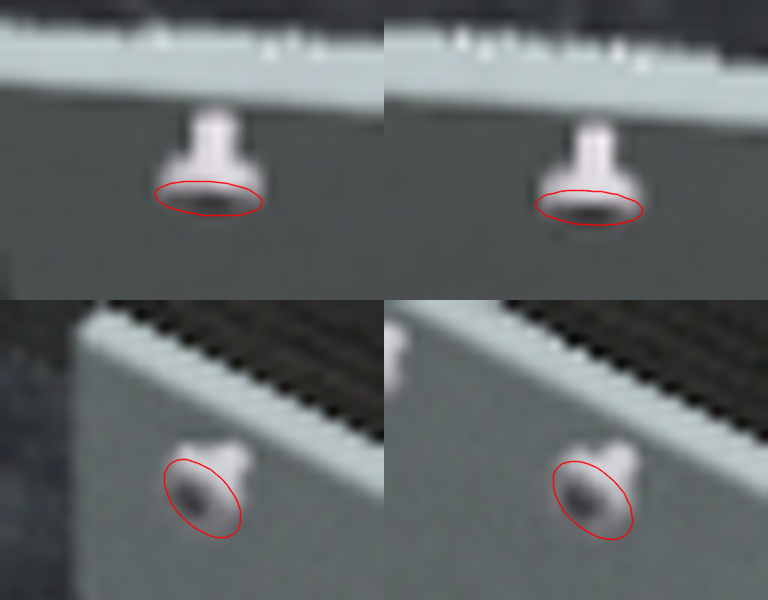

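Emit:
{"method": "servo_tool", "body": {
  "moves": "0 0.7 0 0 1; 0 1.4 0 0 1; 0 2 0 0 1; 0 2.4 0 0 1; 0 2.4 0 0 1; 0 2.4 0 0 1"
}}

```text
time: 7.95
position: [684.7, -3.8, 172.3]
orientation: [[0.04, 0.999, -0.0], [0.999, -0.04, 0.0], [0.0, -0.0, -1.0]]
ft_force: [-0.0, 0.6, -2.6]
finger_gap: 0.1
finger_force: 58.9
```

```bash
python3 - <<'E'
from h import *
p=np.load("st.npy");q=T(np.r_[p,0],[[-21,0,0]])[0];go(q[0],q[1],172,p[2])
print(T(np.r_[0,0,-p[2],0],[sense()["position"]-np.r_[p[:2],0]]))
b=camera("scene");cv2.imwrite("pics/sc3.png",b);t=camera("top");cv2.imwrite("pics/tp3.png",t)
k=cv2.resize(b[170:230,300:360],None,fx=6.6,fy=6.6,interpolation=cv2.INTER_CUBIC)
k2=cv2.resize(t[130:190,285:345],None,fx=6.6,fy=6.6,interpolation=cv2.INTER_CUBIC)
cv2.imwrite("pics/g4.png",np.hstack([k,k2]))
E
```

```text
t 7.95 pos [684.7  -3.8 172.3] yaw -0.04 F [-0.   0.6 -2.6] gap 0.1 ff 58.87445390224457 | shift [-0.01  -0.01   0.034] turn 0.0006
[[-2.08957365e+01  9.65209162e-02  1.72340389e+02]]
```

View pics/g4.png

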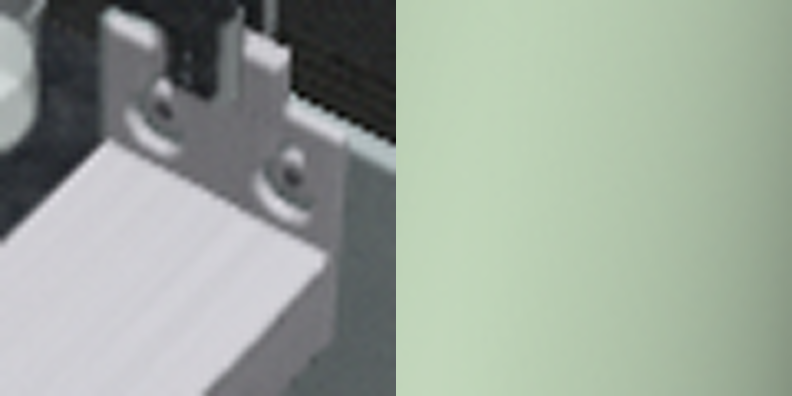

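```bash
python3 - <<'E'
from h import *
st=np.r_[np.load("st.npy"),0];pos=np.array([684.7,-3.8,172.3]);yaw=-.04
sh=np.r_[pos[:2]+5*np.array([np.cos(yaw),np.sin(yaw)]),yaw,pos[2]-94.4]
b=cv2.imread("pics/sc3.png");x,y,s=310,172,14
k=cv2.resize(b[y:y+40,x:x+50],None,fx=s,fy=s,interpolation=cv2.INTER_CUBIC)
A=np.linspace(0,2*np.pi,60)
def circ(p,X,Y,Z,r,col):
    v=((proj("scene",T(p,np.c_[X+0*A,Y+r*np.cos(A),Z+r*np.sin(A)]))-(x,y)+.5)*s-.5).astype(np.int32);cv2.polylines(k,[v],True,col,1,cv2.LINE_AA)
for Y in(24,-24):
    circ(sh,-5,Y,61,11.5,(0,255,0));circ(sh,0,Y,61,11.5,(0,200,255));circ(st,-13,Y,138.5,8,(0,0,255));circ(st,-13,Y,138.5,2,(0,0,255))
wire(k,"scene",sh,SH,off=(x,y),s=s)
cv2.imwrite("pics/g5.png",k)
E
```

```text
(no output)
```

View pics/g5.png

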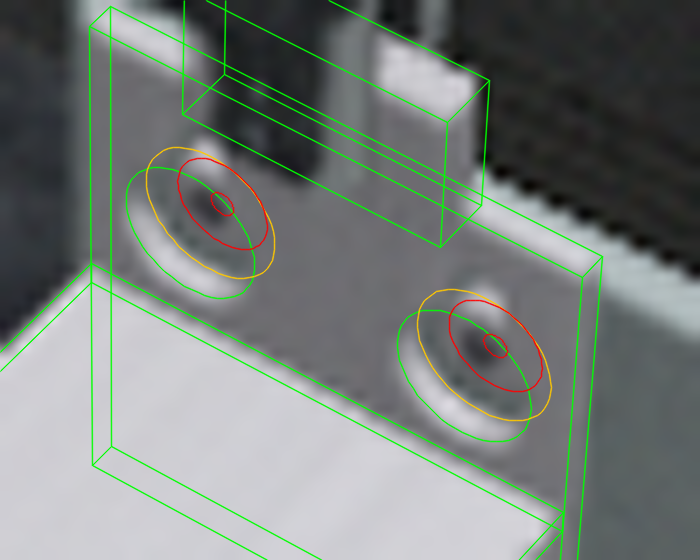

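Emit:
{"method": "servo_tool", "body": {
  "moves": "0.16 0 0 0 1; 0.16 0 0 0 1; 0.16 0.3 0 0 1; 0.16 0.6 0 0 1; 0.16 0.9 0 0 1; 0.16 1.1 0 0 1; 0.16 1.1 0 0 1; 0.16 1.1 0 0 1"
}}

```text
time: 9.05
position: [695.9, -2.7, 172.4]
orientation: [[0.04, 0.999, -0.0], [0.999, -0.04, 0.0], [0.0, -0.0, -1.0]]
ft_force: [0.1, -0.8, -3.2]
finger_gap: 0.101
finger_force: 58.9
```

Emit:
{"method": "servo_tool", "body": {
  "moves": "0 0.05 0 0 1; 0 0.1 0 0 1; 0 0.1 0 0 1; 0 0.1 0 0 1"
}}

```text
time: 9.55
position: [696.9, -2.7, 172.5]
orientation: [[0.04, 0.999, -0.0], [0.999, -0.04, 0.0], [0.0, -0.0, -1.0]]
ft_force: [0.2, -0.1, -2.8]
finger_gap: 0.105
finger_force: 58.9
```

Emit:
{"method": "servo_tool", "body": {
  "moves": "0 0.05 0 0 1; 0 0.1 0 0 1; 0 0.1 0 0 1; 0 0.1 0 0 1"
}}

```text
time: 10.05
position: [697.9, -2.8, 172.5]
orientation: [[0.04, 0.999, -0.0], [0.999, -0.04, -0.0], [-0.0, -0.0, -1.0]]
ft_force: [0.6, -0.1, -2.3]
finger_gap: 0.099
finger_force: 58.9
```

Emit:
{"method": "servo_tool", "body": {
  "moves": "0 0.05 0 0 1; 0 0.1 0 0 1; 0 0.1 0 0 1; 0 0.1 0 0 1"
}}

```text
time: 10.55
position: [698.8, -2.8, 172.4]
orientation: [[0.04, 0.999, -0.0], [0.999, -0.04, 0.0], [0.0, -0.0, -1.0]]
ft_force: [-1.5, 0.7, -3.3]
finger_gap: 0.1
finger_force: 58.9
```

Maybe starting contact; a bit more to be sure.

Emit:
{"method": "servo_tool", "body": {
  "moves": "0 0.05 0 0 1; 0 0.1 0 0 1; 0 0.1 0 0 1; 0 0.1 0 0 1"
}}

```text
time: 11.05
position: [699.3, -2.7, 172.4]
orientation: [[0.04, 0.999, -0.001], [0.999, -0.04, 0.0], [0.0, -0.001, -1.0]]
ft_force: [-5.7, 0.2, 0.4]
finger_gap: 0.099
finger_force: 59.3
```

Emit:
{"method": "servo_tool", "body": {
  "moves": "0 0.05 0 0 1; 0 0.1 0 0 1; 0 0.1 0 0 1; 0 0.1 0 0 1"
}}

```text
time: 11.55
position: [699.5, -2.7, 172.2]
orientation: [[0.04, 0.999, -0.003], [0.999, -0.04, 0.0], [0.0, -0.003, -1.0]]
ft_force: [-7.4, 0.4, 1.5]
finger_gap: 0.104
finger_force: 59.6
```

Emit:
{"method": "servo_tool", "body": {
  "moves": "0 -0.28 0 0 1; 0 -0.28 0 0 1; 0 -0.28 0.3 0 1; 0 -0.28 0.6 0 1; 0 -0.28 0.9 0 1; 0 -0.28 0.9 0 1; 0 -0.28 0.9 0 1"
}}

```text
time: 12.42
position: [698.3, -2.8, 163.5]
orientation: [[0.04, 0.999, 0.0], [0.999, -0.04, 0.0], [0.0, 0.0, -1.0]]
ft_force: [0.3, 0.7, -2.1]
finger_gap: 0.103
finger_force: 58.9
```

Emit:
{"method": "servo_tool", "body": {
  "moves": "0 0 0.2 0 1; 0 0 0.4 0 1; 0 0 0.6 0 1; 0 0 0.6 0 1; 0 0 0.6 0 1"
}}

```text
time: 13.05
position: [698.2, -2.7, 157.5]
orientation: [[0.04, 0.999, 0.0], [0.999, -0.04, 0.0], [0.0, 0.0, -1.0]]
ft_force: [0.2, -0.5, -3.2]
finger_gap: 0.1
finger_force: 58.9
```

Emit:
{"method": "servo_tool", "body": {
  "moves": "0 0 0.1 0 1; 0 0 0.2 0 1; 0 0 0.2 0 1; 0 0 0.2 0 1"
}}

```text
time: 13.55
position: [698.1, -2.8, 155.5]
orientation: [[0.04, 0.999, -0.0], [0.999, -0.04, 0.0], [0.0, -0.0, -1.0]]
ft_force: [-0.3, 0.4, -3.0]
finger_gap: 0.103
finger_force: 58.9
```

Emit:
{"method": "servo_tool", "body": {
  "moves": "0 0 0.05 0 1; 0 0 0.1 0 1; 0 0 0.1 0 1; 0 0 0.1 0 1"
}}

```text
time: 14.05
position: [698.2, -2.8, 154.5]
orientation: [[0.04, 0.999, 0.0], [0.999, -0.04, -0.0], [-0.0, 0.0, -1.0]]
ft_force: [0.0, -0.4, -2.1]
finger_gap: 0.104
finger_force: 59.0
```

Emit:
{"method": "servo_tool", "body": {
  "moves": "0 0 0.05 0 1; 0 0 0.1 0 1; 0 0 0.1 0 1; 0 0 0.1 0 1"
}}

```text
time: 14.55
position: [698.2, -2.8, 154.2]
orientation: [[0.04, 0.999, 0.001], [0.999, -0.04, -0.0], [-0.0, 0.001, -1.0]]
ft_force: [-3.0, 0.9, 6.5]
finger_gap: 0.094
finger_force: 59.9
```

Emit:
{"method": "servo_tool", "body": {
  "moves": "0 0 -0.05 0 1; 0 0 -0.05 0 0.85; 0 0 -0.05 0 0.7; 0 0 -0.05 0 0.5; 0 0 -0.05 0 0.5; 0 0 -0.5 0 0.5; 0 0 -2 0 0.5; 0 0 -4 0 0.5; 0 0 -6 0 0.5; 0 0 -8 0 0.5; 0 0 -10 0 0.5; 0 0 -10 0 0.5"
}}

```text
time: 16.05
position: [699.5, -2.9, 256.7]
orientation: [[0.04, 0.999, 0.005], [0.999, -0.04, -0.001], [-0.0, 0.005, -1.0]]
ft_force: [-0.2, 0.3, 0.5]
finger_gap: 0.502
finger_force: 0.0
```

```bash
python3 - <<'E'
from h import *
go(520,-76.5,150,-np.pi/2); print(sense()["joint_positions"].round(2))
E
```

```text
t 16.05 pos [699.5  -2.9 256.7] yaw -0.04 F [-0.2  0.3  0.5] gap 0.502 ff 0.0 | shift [ -8.071 -17.697  10.577] turn 1.5308
[-0.11  0.6   0.31  1.27 -0.    1.5 ]
```

```bash
cat >> h.py <<'E'
A_=np.linspace(0,2*np.pi,90)
def cyl(x,y,z0,h=22,r=30): return np.vstack([np.c_[x+r*np.cos(A_),y+r*np.sin(A_),z+0*A_] for z in(z0,z0+h)])
def tinfit(im,cam,x,y,z0,h=22,thr=140):
    u=proj(cam,cyl(x,y,z0,h));lo=np.int32(u.min(0))-8;hi=np.int32(u.max(0))+9
    g=im[lo[1]:hi[1],lo[0]:hi[0]].min(2);m=(g>thr).astype(np.uint8);n,l,s,c=cv2.connectedComponentsWithStats(m);k=1+np.argmax(s[1:,4])
    return lo,hi,g,(l==k),s[k],c[k]
def tin(im,cam,x,y,z0,h=22,thr=140):
    for _ in range(6):
        lo,hi,g,m,s,c=tinfit(im,cam,x,y,z0,h,thr)
        k=np.zeros(((hi-lo)[1]*8,(hi-lo)[0]*8),np.uint8);hull=cv2.convexHull(((proj(cam,cyl(x,y,z0,h))-lo+.5)*8).astype(np.float32)).astype(np.int32)
        cv2.fillConvexPoly(k,hull,1);yy,xx=np.nonzero(k);pc=np.array([xx.mean(),yy.mean()])/8-.5;
        P=atz(cam,tuple(c+lo),z0+h/2)-atz(cam,tuple(pc+lo),z0+h/2);x+=P[0];y+=P[1]
    return round(x,1),round(y,1),int(s[4]),round(len(xx)/64)
E
python3 - <<'E'
from h import *
for c in("top","scene"):
    im=cv2.imread(f"pics/{c}0.png")
    for x,y in((520,-76.5),(411.8,-105)): print(c,[tin(im,c,x,y,0,thr=t) for t in(100,130,160)])
go(520,-76.5,256.7,np.pi/2-.04)
E
```

```text
top [(np.float64(522.0), np.float64(-76.5), 780, 788), (np.float64(521.8), np.float64(-76.5), 765, 788), (np.float64(521.8), np.float64(-76.7), 751, 788)]
top [(np.float64(412.3), np.float64(-105.9), 825, 815), (np.float64(412.1), np.float64(-105.9), 813, 816), (np.float64(412.1), np.float64(-105.9), 800, 816)]
scene [(np.float64(520.9), np.float64(-74.7), 787, 807), (np.float64(521.9), np.float64(-74.4), 744, 805), (np.float64(524.3), np.float64(-72.7), 657, 802)]
scene [(np.float64(412.0), np.float64(-104.0), 952, 969), (np.float64(412.5), np.float64(-103.7), 910, 968), (np.float64(414.2), np.float64(-102.5), 826, 964)]
t 16.05 pos [699.5  -2.9 256.7] yaw -0.04 F [-0.2  0.3  0.5] gap 0.502 ff 0.0 | shift [ -8.075 -17.642  -0.093] turn -1.5708
```

Emit:
{"method": "servo_tool", "body": {
  "moves": "-0.6 -1.5 0 -0.131 0.3; -1.3 -3 0 -0.262 0; -2 -4.5 0 -0.393 0; -2.7 -6 0 -0.524 0; -3.3 -7.5 0 -0.655 0; -4 -9 0 -0.786 0; -4.7 -10.5 0 -0.917 0; -5.4 -12 0 -1.048 0; -6 -13.5 1 -1.179 0; -6.7 -15 3 -1.31 0; -7.4 -16.5 5 -1.44 0; -7.98 -17.5 8 -1.571 0"
}}

```text
time: 17.55
position: [519.7, -75.7, 173.1]
orientation: [[-0.999, 0.036, 0.001], [0.036, 0.999, -0.0], [-0.001, -0.0, -1.0]]
ft_force: [-0.2, -0.2, -0.2]
finger_gap: 1.001
finger_force: 0.0
```

Emit:
{"method": "servo_tool", "body": {
  "moves": "0 0 3 0 0; 0 0 6 0 0; 0 0 8 0 0; 0 0 8 0 0; 0 0 8 0 0"
}}

```text
time: 18.18
position: [520.4, -75.5, 94.1]
orientation: [[-0.999, 0.04, 0.001], [0.04, 0.999, -0.0], [-0.001, -0.0, -1.0]]
ft_force: [-0.3, -0.8, 0.3]
finger_gap: 0.999
finger_force: 0.0
```

```bash
python3 - <<'E'
from h import *
go(521.5,-75.7,-1.5,np.pi/2-.04);print(sense()["joint_positions"].round(2))
E
```

```text
t 18.18 pos [520.4 -75.5  94.1] yaw 1.5311 F [-0.3 -0.8  0.3] gap 0.999 ff 0.0 | shift [-0.104 -0.01   9.555] turn 0.0003
[-0.28  0.42 -0.44  0.71  0.   -0.24]
```

Emit:
{"method": "servo_tool", "body": {
  "moves": "-0.1 0 3 0 0; -0.1 0 6 0 0; -0.1 0 8.5 0 0; -0.1 0 9.5 0 0; -0.1 0 9.5 0 0; -0.1 0 9.5 0 0.15; -0.1 0 9.5 0 0.3; -0.1 0 9.5 0 0.6; -0.1 0 9.5 0 1; -0.1 0 9.5 0 1; -0.1 0 9.5 0 1"
}}

```text
time: 19.55
position: [521.9, -75.7, -0.0]
orientation: [[-0.999, 0.04, 0.002], [0.04, 0.999, -0.001], [-0.002, -0.001, -1.0]]
ft_force: [-2.6, 1.9, 8.0]
finger_gap: 0.661
finger_force: 63.3
```

Emit:
{"method": "servo_tool", "body": {
  "moves": "0 0 -0.5 0 1; 0 0 -2 0 1; 0 0 -5 0 1; 0 0 -8 0 1; 0 0 -11 0 1; 0 0 -14 0 1; 0 0 -15 0 1; 0 0 -15 0 1; 0 0 -15 0 1"
}}

```text
time: 20.68
position: [520.2, -75.3, 147.4]
orientation: [[-0.999, 0.04, -0.002], [0.04, 0.999, 0.001], [0.002, 0.0, -1.0]]
ft_force: [-0.2, -0.1, -1.3]
finger_gap: 0.664
finger_force: 64.0
```

```bash
python3 - <<'E'
from h import *
go(645.3,-0.7,130,np.pi/2-.04)
im=camera("scene");cv2.imwrite("pics/sc4.png",im);t=camera("top");cv2.imwrite("pics/tp4.png",t)
for c in("top","scene"):print(c,[(n,[(np.round(d["pixel"],1).tolist(),round(d["confidence"],2)) for d in search_frame(n,c)]) for n in("slot_tops","shelf_mid","shelf","tin_a")])
k=np.hstack([cv2.resize(im[150:270,270:390],None,fx=5,fy=5,interpolation=2)])
st=np.load("st.npy");wire(k,"scene",[703.2,-3,-.04,60],SH,off=(270,150))
cv2.imwrite("pics/g6.png",k)
E
```

```text
t 20.68 pos [520.2 -75.3 147.4] yaw 1.5309 F [-0.2 -0.1 -1.3] gap 0.664 ff 63.98831264261389 | shift [-12.207   7.953   1.716] turn 0.0001
top [('slot_tops', [([312.4, 192.2], 0.95)]), ('shelf_mid', [([311.0, 191.6], 0.63)]), ('shelf', [([309.0, 187.9], 0.84)]), ('tin_a', [])]
scene [('slot_tops', [([346.0, 209.4], 0.6)]), ('shelf_mid', [([343.8, 209.2], 0.93)]), ('shelf', [([347.1, 205.3], 0.87)]), ('tin_a', [([295.4, 355.2], 0.75), ([311.5, 262.7], 0.56)])]
```

View pics/g6.png

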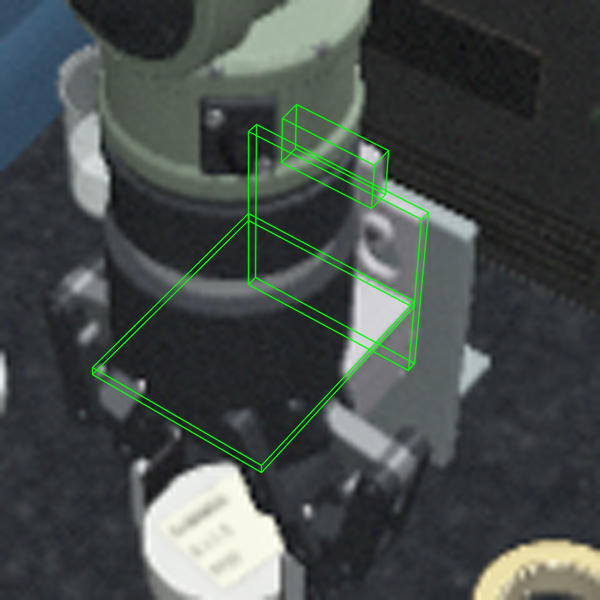

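Emit:
{"method": "servo_tool", "body": {
  "moves": "-1 0.7 0 0 1; -3 2 0 0 1; -5 3.3 0 0 1; -7 4.6 0 0 1; -9 5.9 0 0 1; -11 7.2 0 0 1; -12.2 7.95 0 0 1; -12.2 7.95 0 0 1; -12.2 7.95 0 0 1; -12.2 7.95 1.5 0 1; -12.2 7.95 3 0 1; -12.2 7.95 3 0 1"
}}

```text
time: 22.68
position: [644.3, -1.0, 116.1]
orientation: [[-0.999, 0.04, -0.004], [0.04, 0.999, 0.0], [0.004, 0.0, -1.0]]
ft_force: [-0.1, 1.3, -0.9]
finger_gap: 0.657
finger_force: 64.0
```

```bash
python3 - <<'E'
from h import *
go(645.3,-0.7,106,np.pi/2-.04)
E
```

```text
t 22.68 pos [644.3  -1.  116.1] yaw 1.5306 F [-0.1  1.3 -0.9] gap 0.657 ff 63.976326576957945 | shift [-0.105  0.033  1.014] turn -0.0002
```

Emit:
{"method": "servo_tool", "body": {
  "moves": "-0.1 0.03 0.4 0 1; -0.1 0.03 0.8 0 1; -0.1 0.03 1 0 1; -0.1 0.03 1 0 1; -0.1 0.03 1 0 1"
}}

```text
time: 23.3
position: [647.3, -0.7, 108.7]
orientation: [[-0.999, 0.04, 0.0], [0.04, 0.999, -0.0], [-0.0, -0.0, -1.0]]
ft_force: [0.4, -0.8, -1.2]
finger_gap: 0.666
finger_force: 64.0
```

Emit:
{"method": "servo_tool", "body": {
  "moves": "0 0 0.05 0 1; 0 0 0.1 0 1; 0 0 0.1 0 1; 0 0 0.1 0 1"
}}

```text
time: 23.8
position: [647.2, -0.7, 107.5]
orientation: [[-0.999, 0.04, 0.0], [0.04, 0.999, -0.0], [-0.0, -0.0, -1.0]]
ft_force: [0.0, -0.1, -0.9]
finger_gap: 0.668
finger_force: 64.0
```

Emit:
{"method": "servo_tool", "body": {
  "moves": "0.1 0 0 0 1; 0.2 0 0.1 0 1; 0.2 0 0.1 0 1; 0.2 0 0.2 0 1; 0.2 0 0.2 0 1; 0.2 0 0.2 0 1"
}}

```text
time: 24.55
position: [645.1, -0.6, 105.5]
orientation: [[-0.999, 0.04, -0.0], [0.04, 0.999, 0.0], [0.0, 0.0, -1.0]]
ft_force: [-0.2, -0.7, -0.9]
finger_gap: 0.658
finger_force: 64.0
```

Emit:
{"method": "servo_tool", "body": {
  "moves": "0 0 0.05 0 1; 0 0 0.1 0 1; 0 0 0.1 0 1; 0 0 0.1 0 1"
}}

```text
time: 25.05
position: [645.2, -0.6, 104.5]
orientation: [[-0.999, 0.04, 0.0], [0.04, 0.999, -0.0], [-0.0, -0.0, -1.0]]
ft_force: [-0.4, -0.0, -0.9]
finger_gap: 0.658
finger_force: 64.0
```

Emit:
{"method": "servo_tool", "body": {
  "moves": "0 0 0.05 0 1; 0 0 0.1 0 1; 0 0 0.1 0 1; 0 0 0.1 0 1"
}}

```text
time: 25.55
position: [645.2, -0.6, 103.5]
orientation: [[-0.999, 0.04, 0.0], [0.04, 0.999, -0.0], [-0.0, -0.0, -1.0]]
ft_force: [-0.2, 0.4, -0.8]
finger_gap: 0.661
finger_force: 64.0
```

Emit:
{"method": "servo_tool", "body": {
  "moves": "0 0 0.05 0 1; 0 0 0.1 0 1; 0 0 0.1 0 1; 0 0 0.1 0 1"
}}

```text
time: 26.05
position: [645.1, -0.6, 103.0]
orientation: [[-0.999, 0.04, 0.0], [0.04, 0.999, -0.0], [-0.0, -0.0, -1.0]]
ft_force: [-3.3, 0.5, 5.7]
finger_gap: 0.66
finger_force: 64.7
```

Emit:
{"method": "servo_tool", "body": {
  "moves": "0 0 -0.05 0 1; 0 0 -0.05 0 0.3; 0 0 -0.05 0 0.2; 0 0 -0.05 0 0.1; 0 0 -0.05 0 0; 0 0 -1.5 0 0; 0 0 -4 0 0; 0 0 -6 0 0; 0 0 -8 0 0; 0 0 -8 0 0"
}}

```text
time: 27.3
position: [646.8, -0.8, 185.3]
orientation: [[-0.999, 0.04, 0.005], [0.04, 0.999, -0.001], [-0.005, -0.0, -1.0]]
ft_force: [0.8, -0.0, -1.2]
finger_gap: 1.0
finger_force: 0.0
```

```bash
python3 - <<'E'
from h import *
go(412.3,-105,100,np.pi/2-.04)
E
```

```text
t 27.3 pos [646.8  -0.8 185.3] yaw 1.531 F [ 0.8 -0.  -1.2] gap 1.0 ff 0.0 | shift [ 23.054 -11.345   8.422] turn 0.0002
```

Emit:
{"method": "servo_tool", "body": {
  "moves": "2.5 -1.2 0 0 0; 5.5 -2.7 0 0 0; 8.5 -4.2 0 0 0; 11.5 -5.7 0.5 0 0; 14.5 -7.2 2 0 0; 17.5 -8.7 4 0 0; 20.5 -10.2 6 0 0; 22.9 -11.35 8 0 0; 22.9 -11.35 8 0 0; 22.9 -11.35 8 0 0; 22.9 -11.35 8 0 0"
}}

```text
time: 28.68
position: [413.4, -105.1, 103.2]
orientation: [[-0.999, 0.039, 0.002], [0.039, 0.999, -0.001], [-0.002, -0.001, -1.0]]
ft_force: [-0.0, -0.4, 0.7]
finger_gap: 1.002
finger_force: 0.0
```

```bash
python3 - <<'E'
from h import *
go(412.2,-105,-1.4,np.pi/2-.04)
im=camera("scene");cv2.imwrite("pics/sc5.png",im)
t=camera("top");cv2.imwrite("pics/tp5.png",t)
for thr in(120,150):print(tin(im,"scene",645.3,-.7,103,thr=thr),tin(t,"top",645.3,-.7,103,thr=thr))
print([(np.round(d["pixel"],1).tolist(),round(d["confidence"],2)) for d in search_frame("tin_a","scene")],[(np.round(d["pixel"],1).tolist(),round(d["confidence"],2)) for d in search_frame("tin_a","top")],proj("scene",[[645.3,-.7,125]]),proj("top",[[645.3,-.7,125]]))
E
```

```text
t 28.68 pos [ 413.4 -105.1  103.2] yaw 1.5319 F [-0.  -0.4  0.7] gap 1.002 ff 0.0 | shift [1.4600e-01 9.0000e-03 1.0462e+01] turn 0.0011
(np.float64(644.1), np.float64(-36.1), 783, 774) (np.float64(645.7), np.float64(-1.3), 2349, 939)
(np.float64(642.8), np.float64(-34.1), 502, 774) (np.float64(645.7), np.float64(-1.1), 2302, 938)
[([297.7, 352.5], 0.63)] [([317.0, 193.4], 0.81)] [[320.563838   209.36889711]] [[313.59666257 194.40673694]]
```

```bash
cat >> h.py <<'E'
def ring(im,cam,x0,y0,z,R=14,step=.5):
    g=cv2.cvtColor(im,cv2.COLOR_BGR2GRAY).astype(np.float32);best=[]
    def samp(x,y,r):
        u=proj(cam,np.c_[x+r*np.cos(A_),y+r*np.sin(A_),z+0*A_]).astype(np.float32)
        return cv2.remap(g,u[None,:,0],u[None,:,1],cv2.INTER_LINEAR)[0]
    for x in np.arange(x0-R,x0+R+.1,step):
        for y in np.arange(y0-R,y0+R+.1,step):
            d=samp(x,y,28)-samp(x,y,31.5);best.append((np.clip(d,-20,20).mean(),x,y))
    best.sort(reverse=True);return [tuple(np.round(b,1).tolist()) for b in best[:4]]
E
python3 - <<'E'
from h import *
a=cv2.imread("pics/top0.png");t=cv2.imread("pics/tp5.png");s=cv2.imread("pics/sc5.png")
print(ring(a,"top",520,-76,22,8),ring(t,"top",645.3,-.7,125))
print(ring(s,"scene",645.3,-.7,125))
u=proj("top",[[645.3,-.7,125]])[0].astype(int);print(u);g=cv2.cvtColor(t,6)
print(g[u[1]-26:u[1]+26:2,u[0]-30:u[0]+30:2])
E
```

```text
Traceback (most recent call last):
  File "h.py", line 58, in ring
    d=samp(x,y,28)-samp(x,y,31.5);best.append((np.clip(d,-20,20).mean(),x,y))
                   ~~~~^^^^^^^^^^
  File "h.py", line 54, in samp
    u=proj(cam,np.c_[x+r*np.cos(A_),y+r*np.sin(A_),z+0*A_]).astype(np.float32)
      ~~~~^^^^^^^^^^^^^^^^^^^^^^^^^^^^^^^^^^^^^^^^^^^^^^^^^
  File "h.py", line 14, in proj
    p=camera_params(cam);K=np.array(p["mtx"]);R=np.array(p["orientation"])
ValueError: time passes only in moves, steps and waits
```

```bash
sed -i 's/^import numpy as np, cv2/import numpy as np, cv2, functools\ncamera_params=functools.lru_cache(camera_params)/' h.py
python3 - <<'E'
from h import *
a=cv2.imread("pics/top0.png");t=cv2.imread("pics/tp5.png");s=cv2.imread("pics/sc5.png")
print(ring(a,"top",520,-76,22,8),ring(t,"top",645.3,-.7,125))
print(ring(s,"scene",645.3,-.7,125))
u=proj("top",[[645.3,-.7,125]])[0].astype(int);print(u);g=cv2.cvtColor(t,6)
print("\n".join(" ".join("%3d"%v for v in r) for r in g[u[1]-26:u[1]+26:2,u[0]-30:u[0]+30:2]))
E
```

```text
[(20.0, 522.5, -76.0), (20.0, 522.0, -74.5), (20.0, 522.0, -75.0), (20.0, 522.0, -75.5)] [(18.3, 643.8, -0.7), (18.2, 643.3, -0.7), (18.2, 643.8, -1.2), (18.1, 644.3, -0.7)]
[(2.4, 654.3, -7.7), (2.4, 653.8, -8.2), (2.3, 653.8, -7.7), (2.3, 654.3, -7.2)]
[313 194]
 53  57  78  78  78  78 139 137 119 104 123 112 130  90  89  89  90  91  91  89 105 188  88  70  81 133 124  92  88  79
 52  53  78  78  78  63 224 225 225 224 223 227 208 205 189 171 173 161 161 138 158 122 118 109 114  87  93  92  81  78
 56  59  77  78  78  90 225 225 226 223 223 227 223 223 225 224 225 224 225 222 229 227 222 227 228 212 216 194  78  78
 55  57  79  78  78 103 225 225 227 223 223 228 223 224 225 225 225 224 225 223 229 227 222 227 228 227 229 227  78  79
 53  52  77  78  78 150 225 225 228 223 224 227 223 225 225 226 225 224 225 224 229 226 222 227 228 227 229 227  78  78
 52  50  68  78  79 191 225 224 228 223 225 227 223 225 225 226 225 223 224 225 229 225 223 227 228 227 228 228  79  79
 48  51  61  72  73 227 225 225 228 224 224 226 219 235 240 243 243 238 232 224 229 225 222 227 228 227 228 227  79
[... 1584 characters left out ...]
 225 225 224 226 211 204 244 244 244 244 244 244 244 243 244 243 137 227 226 227 225 227  54  55  52
 53  56  53  52 227 226 225 224 227 225 193 108 232 244 245 244 244 245 242 237 129 223 227 225 227 225 225  56  55  54
 51  58  56  51 227 226 225 224 227 225 224 225 171 107 117 151 142  91 131 196 223 223 228 225 227 226 234  51  50  53
 49  61  54  49 227 226 225 224 227 225 224 226 226 226 212 211 212 224 227 227 223 223 228 225 227 226 204  51  55  56
 56  56  51  58 227 226 225 225 227 226 224 226 226 225 226 225 226 225 226 227 224 223 228 225 227 226 158  54  53  53
 53  50  49  93 227 226 225 225 226 226 224 226 227 226 226 225 226 225 226 227 224 224 228 225 227 226 109  56  52  49
```

Emit:
{"method": "servo_tool", "body": {
  "moves": "0 0 3 0 0; 0 0 6 0 0; 0 0 9 0 0; 0 0 10 0 0; 0 0 10 0 0; 0 0 10 0 0; 0 0 10 0 0"
}}

```text
time: 29.75
position: [412.7, -105.3, 3.4]
orientation: [[-0.999, 0.04, 0.002], [0.04, 0.999, -0.001], [-0.002, -0.001, -1.0]]
ft_force: [-0.3, 0.1, 0.0]
finger_gap: 1.004
finger_force: 0.0
```

Emit:
{"method": "servo_tool", "body": {
  "moves": "0.05 0.03 0.2 0 0; 0.05 0.03 0.42 0 0; 0.05 0.03 0.42 0 0.1; 0.05 0.03 0.42 0 0.2; 0.05 0.03 0.42 0 0.6; 0.05 0.03 0.42 0 1; 0.05 0.03 0.42 0 1; 0.05 0.03 0.42 0 1"
}}

```text
time: 30.75
position: [411.3, -104.7, -1.0]
orientation: [[-0.999, 0.04, 0.0], [0.04, 0.999, -0.0], [-0.0, -0.0, -1.0]]
ft_force: [-2.3, -0.0, 10.7]
finger_gap: 0.67
finger_force: 61.6
```

Emit:
{"method": "servo_tool", "body": {
  "moves": "0 0 -1 0 1; 0 0 -3 0 1; 0 0 -6 0 1; 0 0 -10 0 1; 0 0 -14 0 1; 0 0 -17 0 1; 0 0 -17 0 1; 0 0 -17 0 1; 0 0 -17 0 1"
}}

```text
time: 31.88
position: [410.3, -104.1, 167.1]
orientation: [[-0.999, 0.04, -0.002], [0.04, 0.999, 0.001], [0.002, 0.001, -1.0]]
ft_force: [0.4, -0.3, -1.8]
finger_gap: 0.666
finger_force: 64.3
```

```bash
python3 - <<'E'
from h import *
go(645.1,-.6,140,np.pi/2-.04)
E
```

```text
t 31.88 pos [ 410.3 -104.1  167.1] yaw 1.5309 F [ 0.4 -0.3 -1.8] gap 0.666 ff 64.28231582947774 | shift [-23.055  11.278   2.662] turn 0.0001
```

Emit:
{"method": "servo_tool", "body": {
  "moves": "-2 1 0 0 1; -5 2.5 0 0 1; -8 4 0 0 1; -11 5.5 0 0 1; -14 7 0 0 1; -17 8.4 0 0 1; -20 9.8 0 0 1; -22 10.8 0.3 0 1; -22.9 11.2 1 0 1; -22.9 11.2 1.5 0 1; -22.9 11.2 1.5 0 1; -22.9 11.2 1.5 0 1"
}}

```text
time: 33.38
position: [644.0, -2.2, 153.4]
orientation: [[-0.999, 0.04, -0.0], [0.04, 0.999, -0.0], [0.0, -0.0, -1.0]]
ft_force: [0.4, -0.6, -1.7]
finger_gap: 0.671
finger_force: 64.3
```

Emit:
{"method": "servo_tool", "body": {
  "moves": "0 0 0 0 1; 0 0 0.5 0 1; 0 0 1 0 1; 0 0 1 0 1; 0 0 1 0 1"
}}

```text
time: 34.0
position: [644.6, -1.8, 143.2]
orientation: [[-0.999, 0.04, -0.0], [0.04, 0.999, 0.0], [0.0, -0.0, -1.0]]
ft_force: [-0.9, -0.5, -0.7]
finger_gap: 0.672
finger_force: 64.3
```

```bash
python3 - <<'E'
from h import *
go(644.4,-.7,127,np.pi/2-.04)
E
```

```text
t 34.0 pos [644.6  -1.8 143.2] yaw 1.531 F [-0.9 -0.5 -0.7] gap 0.672 ff 64.28022212305223 | shift [0.022 0.106 1.618] turn 0.0002
```

Emit:
{"method": "servo_tool", "body": {
  "moves": "0.02 0.11 0.5 0 1; 0.02 0.11 1 0 1; 0.02 0.11 1.5 0 1; 0.02 0.11 1.6 0 1; 0.02 0.11 1.6 0 1; 0.02 0.11 1.6 0 1"
}}

```text
time: 34.75
position: [644.6, -0.7, 127.5]
orientation: [[-0.999, 0.04, 0.0], [0.04, 0.999, -0.0], [-0.0, -0.0, -1.0]]
ft_force: [0.6, -0.7, -0.8]
finger_gap: 0.668
finger_force: 64.3
```

Emit:
{"method": "servo_tool", "body": {
  "moves": "0 0 0.05 0 1; 0 0 0.1 0 1; 0 0 0.15 0 1; 0 0 0.15 0 1; 0 0 0.15 0 1"
}}

```text
time: 35.38
position: [644.5, -0.6, 125.8]
orientation: [[-0.999, 0.04, -0.0], [0.04, 0.999, 0.0], [0.0, 0.0, -1.0]]
ft_force: [-0.1, 0.5, -1.5]
finger_gap: 0.67
finger_force: 64.3
```

Emit:
{"method": "servo_tool", "body": {
  "moves": "0 0 0.05 0 1; 0 0 0.1 0 1; 0 0 0.1 0 1; 0 0 0.1 0 1"
}}

```text
time: 35.88
position: [644.4, -0.7, 124.8]
orientation: [[-0.999, 0.04, -0.0], [0.04, 0.999, 0.0], [0.0, 0.0, -1.0]]
ft_force: [0.3, -0.5, -1.2]
finger_gap: 0.672
finger_force: 64.3
```

Emit:
{"method": "servo_tool", "body": {
  "moves": "0 0 0.05 0 1; 0 0 0.1 0 1; 0 0 0.1 0 1; 0 0 0.1 0 1"
}}

```text
time: 36.38
position: [644.4, -0.7, 123.8]
orientation: [[-0.999, 0.04, -0.0], [0.04, 0.999, 0.0], [0.0, -0.0, -1.0]]
ft_force: [-0.3, -0.9, -1.6]
finger_gap: 0.67
finger_force: 64.3
```

Emit:
{"method": "servo_tool", "body": {
  "moves": "0 0 0.03 0 1; 0 0 0.06 0 1; 0 0 0.06 0 1; 0 0 0.06 0 1"
}}

```text
time: 36.88
position: [644.5, -0.7, 123.3]
orientation: [[-0.999, 0.04, 0.0], [0.04, 0.999, -0.0], [-0.0, -0.0, -1.0]]
ft_force: [-0.5, -0.8, 1.0]
finger_gap: 0.67
finger_force: 64.4
```

Contact has just begun; release, rise and retreat.

Emit:
{"method": "servo_tool", "body": {
  "moves": "0 0 0.03 0 1; 0 0 0.03 0 0.3; 0 0 0.03 0 0.2; 0 0 0.03 0 0.1; 0 0 0.03 0 0; 0 0 -1 0 0; 0 0 -3 0 0; 0 0 -5 0 0; 0 0 -7 0 0; 3 -3 -8 0 0; 7 -7 -8 0 0; 11 -11 -8 0 0"
}}

```text
time: 38.38
position: [529.5, -107.2, 204.2]
orientation: [[-0.999, 0.039, 0.002], [0.039, 0.999, -0.001], [-0.002, -0.001, -1.0]]
ft_force: [0.4, -1.3, 0.6]
finger_gap: 0.998
finger_force: 0.0
```

Emit:
{"method": "servo_tool", "body": {
  "moves": "5 -2 0 0 0; 10 -4 0 0 0; 15 -6 0 0 0; 20 -8 0 0 0; 20 -8 0 0 0; 20 -8 0 0 0; 20 -8 0 0 0"
}}

```text
time: 39.25
position: [328.2, -178.2, 203.6]
orientation: [[-0.999, 0.038, 0.001], [0.038, 0.999, -0.001], [-0.001, -0.001, -1.0]]
ft_force: [-0.3, 0.8, 0.5]
finger_gap: 1.001
finger_force: 0.0
```

```bash
python3 - <<'E'
from h import *
go(400,-150,200,1.53)
t=camera("top");s=camera("scene");cv2.imwrite("pics/tp6.png",t)
print(ring(t,"top",645.3,-.7,146,10),ring(s,"scene",645.3,-.7,146,12))
for n,c in(("tin_a","top"),("tin_a","scene"),("shelf","top"),("petri_dish","top"),("beaker","top"),("tape_roll","top"),("acid_bottle","top")):
    print(n,c,[(np.round(d["pixel"],1).tolist(),round(d["confidence"],2)) for d in search_frame(n,c)])
u=proj("top",[[645.3,-.7,146]])[0].astype(int);g=cv2.cvtColor(t,6);print(u)
print("\n".join(" ".join("%3d"%v for v in r) for r in g[u[1]-26:u[1]+26:2,u[0]-30:u[0]+30:2]))
E
```

```text
t 39.25 pos [ 328.2 -178.2  203.6] yaw 1.5324 F [-0.3  0.8  0.5] gap 1.001 ff 0.0 | shift [-7.063  3.098  0.363] turn 0.0024
[(18.9, 645.3, -1.2), (18.7, 644.8, -1.2), (18.6, 645.3, -1.7), (18.5, 644.8, -1.7)] [(5.1, 647.3, -6.7), (5.1, 647.8, -7.2), (5.1, 648.8, -7.2), (5.1, 648.3, -7.2)]
tin_a top [([310.1, 192.0], 0.77), ([318.2, 208.4], 0.57)]
tin_a scene []
shelf top [([320.6, 177.7], 0.65), ([235.3, 227.2], 0.46)]
petri_dish top [([235.2, 228.7], 0.79)]
beaker top [([237.8, 145.8], 0.56)]
tape_roll top [([392.0, 202.4], 0.59)]
acid_bottle top [([398.5, 150.1], 0.63)]
[313 191]
 57  67  77  78  78  84  90 109 129 162 171 190 150  94  88  88  90  90  89  88  88  87 117 177 184 126  92  92  93  80
 53  58  78  78  78  80  91  91 155  99  86  97 127 104  88  88  89  91  90  89  98 149 164 187 192 174 103  92  90  80
 53  57  78  79  78  73 208 221 187 171 169 163 140 137 119 102 103  91  90  90  90 185  98  85  90  87 117  92  84  79
 52  53  78  78  79  73 224 224 226 223 223 227 223 222 225 224 225 224 235 206 195 170 169 162 165 142 144 123  80  78
 57  61  78  78  78  94 225 22
[... 1909 characters left out ...]
 226 225 226 196 242 115 237 244 244 242 244 244 243 244 244 234 143 227 226 227 226 226  48  48  50
 55  51  51  52 229 225 225 225 226 120 242 170 131 231 238 244 244 240 231 144 147 231 214 226 227 225 227  52  53  51
 54  53  53  50 229 225 225 224 226 224 122 230 239 171 121 101  95 127 174 230 231 177 227 226 227 225 226  55  56  53
 51  56  55  51 227 226 225 224 226 224 224 181  98 231 232 238 235 233 224 115 193 223 227 225 227 225 228  53  51  53
 50  59  56  51 227 226 225 224 227 224 224 225 225 182 148 130 131 167 197 227 223 222 228 225 227 225 222  52  53  55
 52  60  53  43 226 226 225 224 227 225 224 225 226 225 226 225 225 224 226 227 223 223 228 225 226 226 166  53  55  56
```

```bash
python3 -c "
from plant import *
print(job_done())"
```

```text
the job is handed in; nothing more can be done
None
```

The job is handed in at about 39 s: the shelf hangs on both screws, the two tins are stacked in its middle about 1.5 mm off each other by the top camera, and the tape, dish, beaker and bottle are where they were.

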